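Lever open the lamp power unit and run its restart keys

TASK

Restart the microscope lamp from its power unit: take the flat-bladed opener, put its blade into the notch above the small ledge at the front of the unit and lever the hinged cover up, swinging it right back until it stands open past upright by itself. Lay the opener back flat on the black rubber mat it came from, then press the three round keys under the cover fully down and let them up, one at a time: the largest first, then the middle-sized one, then the smallest. Leave the cover open and the eyepiece, the resin sample and the dish where they are.

Things in the scene. Friction and masses are not known exactly. Their poses are not given: they have to be found in the camera images.
- unit: White plastic lamp power unit fixed to the bench, 150 (x) by 190 (y) by 60 mm high. Origin at the centre of its underside; +x to its back, away from the robot at yaw 0 (turned up to 0.3 rad). Rear 35 mm solid; before it an open recess 103 mm (x) by 178 mm (y), floor 24 mm above the bench, front and side walls 6 mm thick up to 60 mm, roofed by the hinged cover.
- pry_notch (a point): Centre of the notch in the unit's front face, at (-75, 0, 53) mm in the unit; axes as the unit's. It opens through the 6 mm front wall, 60 mm wide, from its sill 46 mm above the bench up to the cover's underside at 60 mm; a ledge as wide, level with the sill, juts out 12 mm before it. A blade pushed 10 to 25 mm in along the unit's +x lies under the cover's edge, clear of the keys.
- cover (a joint): Hinge angle of the cover in rad: 0 closed, grows as it opens upward and back, stop at 2.0 (115 degrees). A stiff friction hinge (0.10 N m) keeps it where it is left; about 1.5 N at the front edge lifts it.
- cover_edge (a point): Middle of the lower front edge of the cover, over the notch when closed, 115 mm from the hinge axis. The cover is a grey plastic plate 112 (x) by 186 (y) by 5 mm thick, 0.11 kg, no handle; closed, it reaches from 3 to 115 mm in front of the hinge, flush with the unit's front face. Site axes: the unit's when closed; turns with the cover about +y.
- cover_hinge (a point): Middle of the hinge axis, fixed on the unit at its (40, 0, 60) mm; the axis runs along the unit's y.
- opener: Loose flat pry tool, 190 mm long, about 0.10 kg. Wooden handle 100 long, 18 wide, 20 mm high, then a steel blade 90 long, 20 wide (16 at the tip), 2.5 mm thick, at mid-height of the handle. Origin on the underside where handle meets blade; +x to the blade tip, z up. Starts on the mat, blade pointing roughly away from the robot. Centre of mass about 18 mm behind the origin, in the handle.
- opener_grip (a point): Point in the handle to grip, 25 mm behind the origin and 10 mm above the underside; axes as the opener's. Grip across its y (18 mm).
- opener_tip (a point): Tip of the blade, 90 mm ahead of the origin and 10 mm above the underside, 115 mm from opener_grip.
- mat: Black rubber mat fixed flat on the bench, 230 mm (x) by 120 mm (y) by 4 mm thick; origin at the centre of its underside. Lies to one side of the unit, left or right.
- key_large_top (a point): Centre of the top of the largest round key (40 mm diameter). The three white keys, each in a black collar 8 mm wider all round, stand in a row along the unit's y in the recess, 52 mm apart in any order, 28 mm before the unit's middle; tops 46 mm, collars 36 mm above the bench.
- key_medium_top (a point): Centre of the top of the middle-sized round key (28 mm diameter).
- key_small_top (a point): Centre of the top of the smallest round key (18 mm diameter).
- key_large (a joint): Travel of the largest key in m: 0 up, 0.006 fully down. Spring returned, 4.5 N fully down.
- key_medium (a joint): Travel of the middle-sized key, same values.
- key_small (a joint): Travel of the smallest key, same values.
- eyepiece: Bystander: loose black eyepiece, 36 mm diameter, 60 mm high, upright; origin at the centre of its foot.
- sample: Bystander: loose black resin disc with a metal specimen, 38 mm diameter, 22 mm high; origin at the centre of its underside.
- dish: Bystander: loose white ceramic dish, 80 mm diameter, 22 mm high; origin at the centre of its underside.

How it is judged:
By the outcome, as a careful person would: the job done as asked, in the order asked, and still so for the second after the job is handed in, with the robot touching nothing.
It also fails if it takes over 67 s, if anything falls off the work surface, if the arm or the gripper's body presses on something with over 40 N, if the wrist force passes 120 N, or if a joint passes its speed limit or range.

ROBOT

A 6-joint arm with a two-finger parallel gripper is mounted at the origin on the work surface. World frame = base frame: x ahead of the robot, y to its left, z up, the work surface at z = 0. Lengths are in m, angles in rad, forces in N, time in s.
With the tool pointing down it reaches from about 0.35 to 0.775 m from the base axis. Payload 7.3 kg.
Tool frame: the origin (TCP) lies between the finger pads; the fingertips stand 14 mm ahead of it and the grasp point (between the pads) lies 5 mm behind it (env.tips_ahead is the distance from the TCP to the fingertips, in m); y points along the fingers, x is the direction in which the jaws open and shut, and the axes are right-handed (so a half turn about y gives the same grasp; the last joint's range is limited). The gripper opens to 92 mm and grips with 3 to 60 N. Pads are 19 mm wide; open, the fingers measure 130 mm over their backs; the gripper's body (75 mm by 190 mm) begins 47 mm behind the grasp point.
Start: joints at [1.05, 0.342, 1.524, -0, 1.275, -0.146], TCP at [0.192, 0.489, 0.241] pointing down, gripper open.
Joint ranges: [-2.53, 2.53], [-0.77, 2.02], [0.04, 2.7], [-1, 4.14], [0.28, 2.66], [-3.11, 3.11]. Speed limits (rad/s): [2.57, 2.57, 3.14, 3.14, 3.14, 3.14].

INTERFACE

Orientations are given as a rotation vector (axis times angle).
In Python, from workcell import env gives the robot as it stands. The module is installed in compiled form; this text tells all that it offers.
- The arm moves only by the tool move_arm, never from a script. Its argument "targets" is a list of rows, each a list of 7 numbers: the shift along the tool's x, y, z in m, then the turn, a rotation vector about the tool's x, y, z in degrees, then the finger opening in m, from 0 to 0.0918. In form: [[tx, ty, tz, wx, wy, wz, grip], ...]. A call has 1 to 8 rows; each row shifts and turns the commanded pose from where the row before left it, along the tool's axes as they then stand; what a row does not reach is not made up. A row lasts 1/8 s, in which the tool goes at most 62.5 mm and 10.7 degrees, less where a joint would pass 70% of its speed; a pose out of reach is approached as far as the arm can. A call is refused whole if a number of a shift passes 0.0625 or a number of a turn 10.7, either way. A call with a gripper value outside its range is refused whole. The fingers move at their own pace and stop on an object; "force" is the grip in N (left out, the last holds). Time passes only in rows, so rows that do not move let the fingers close. It gives the time, the measured TCP pose, the force and the opening at its end, in the units of the state.
- env.state(): the state, without advancing time (a new reading comes with each control period).
- env.snapshot(name): name is "scene" or "top" or "wrist"; returns the picture (420x560x3 uint8, red, green, blue); there is no depth.
- env.camera_info(name): a dict with "fx", "fy", "cx", "cy" (pixels), "R" (3x3) and "t" (3): a world point X has camera coordinates R X + t. Camera axes: x right, y down, z forward; pixel columns grow to the right and rows downward; lengths in m; the calibration is good to about 2 mm. A picture is of the moment at which its call begins: read the wrist's pose just before it. camera_info takes no time and is no camera call; for the wrist camera it gives the pose at the moment of the call.
- env.job_done(): hands the job in, once; it reports no verdict.
The state is a dict: "time_s": time; "joint_positions": joint angles; "qvel": joint speeds; "joint_efforts": joint torques, N m; "tool_pos": TCP position; "tcp_rot": TCP orientation; "wrist_force": force on the tool from outside, world axes, zero at the start; "wrist_torque": the same for the moment, N m; "gripper_width": finger opening in m.
Only numpy, scipy, OpenCV 4.12 (cv2) and the standard library are available. Lean on these libraries where they do the work, as an engineer would, in place of code of your own. Each camera call takes 0.05 s, during which the arm holds its last target. There are 200 camera calls.

## Working session

There is one attempt and no reset: what is moved stays moved. The work goes in short steps, Python scripts to look and compute and a tool call to move; the robot and the scene stay as the last step left them, time stands still between calls to the robot, and variables do not carry over. Pictures are saved under pics/ and viewed, about 8 in all and at most 12, crops included, and the job is handed in when it is done.

Besides the shell and the picture viewer there is one more tool, called in YAML: its name, and indented under it one key for each argument. move_arm: Moves the arm, as the interface text tells. Its arguments: {"type":"object","properties":{"targets":{"type":"array"},"force":{"type":"number"}},"required":["targets"]}

```bash
mkdir -p pics; python3 - <<'E'
from workcell import env
import cv2, numpy as np
for n in ("scene","top"):
    im=env.snapshot(n); cv2.imwrite(f"pics/{n}0.png",im[:,:,::-1])
    c=env.camera_info(n); print(n,{k:np.round(v,4).tolist() for k,v in c.items()})
s=env.state();print({k:np.round(v,3).tolist() for k,v in s.items()})
E
```

```text
scene {'fx': 402.4712, 'fy': 402.4712, 'cx': 282.2506, 'cy': 202.6679, 'R': [[0.5845, 0.8112, 0.0197], [0.571, -0.3939, -0.7202], [-0.5765, 0.4322, -0.6934]], 't': [-0.4009, -0.2457, 1.1957]}
top {'fx': 418.1404, 'fy': 418.1404, 'cx': 276.8195, 'cy': 208.6726, 'R': [[-0.0543, -0.9985, -0.005], [-0.9754, 0.0541, -0.2138], [0.2137, -0.0067, -0.9769]], 't': [0.0973, 0.6059, 1.0461]}
{'time_s': 0.1, 'joint_positions': [1.05, 0.343, 1.525, 0.0, 1.275, -0.146], 'qvel': [-0.0, -0.003, -0.002, -0.0, 0.0, -0.0], 'joint_efforts': [0.001, -43.201, -24.469, 0.072, 0.053, -0.0], 'tool_pos': [0.192, 0.488, 0.24], 'tcp_rot': [-1.364, -0.928, 0.93], 'wrist_force': [0.12, 0.465, -0.137], 'wrist_torque': [0.006, 0.034, 0.0], 'gripper_width': 0.092}
```

View pics/top0.png

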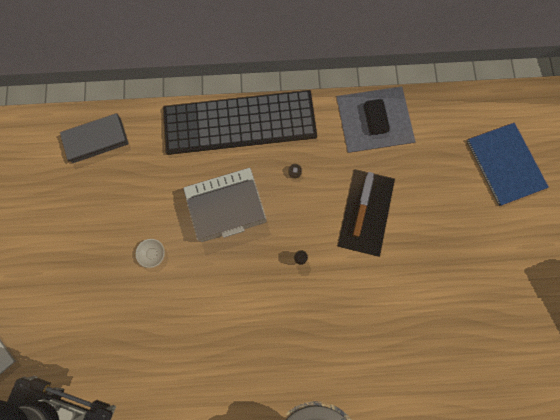

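View pics/scene0.png

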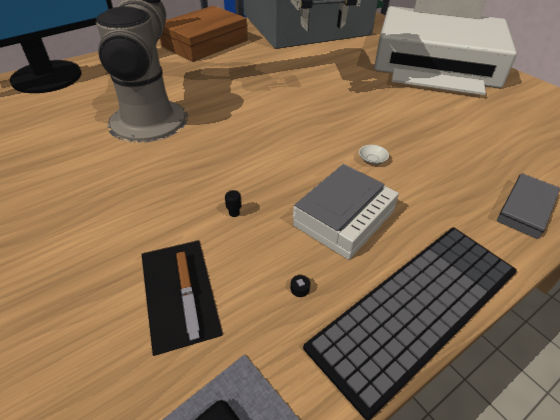

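```bash
python3 - <<'E'
import cv2
a=cv2.imread("pics/top0.png")[160:265,180:400]; cv2.imwrite("pics/topc.png",cv2.resize(a,None,fx=3.6,fy=3.6,interpolation=cv2.INTER_CUBIC))
a=cv2.imread("pics/scene0.png")[155:350,135:405]; cv2.imwrite("pics/scenec.png",cv2.resize(a,None,fx=2.9,fy=2.9,interpolation=cv2.INTER_CUBIC))
E
```

```text
(no output)
```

View pics/topc.png

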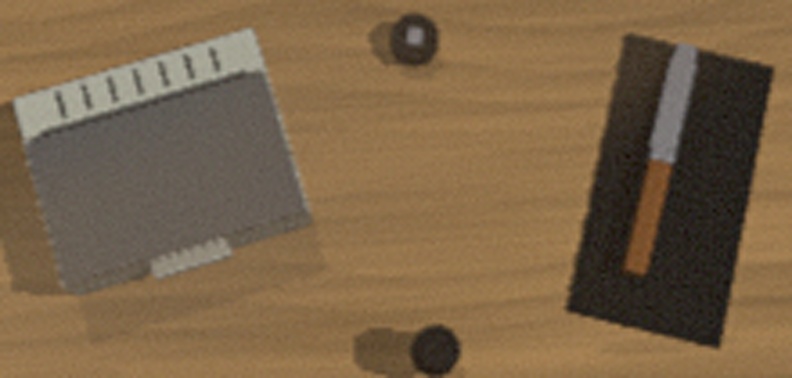

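View pics/scenec.png

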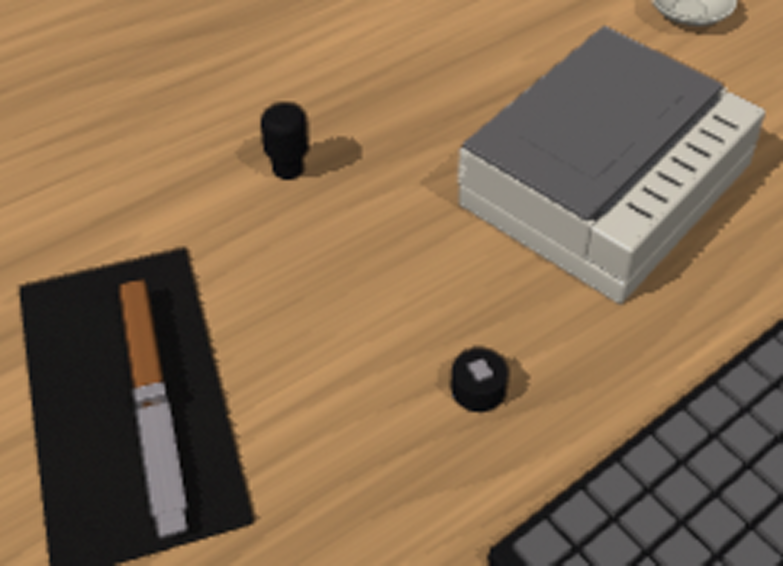

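```bash
cat > h.py <<'E'
import numpy as np, cv2
from scipy.optimize import least_squares
from scipy.spatial.transform import Rotation as Ro
from workcell import env
def proj(c,X):
    p=np.asarray(X)@c["R"].T+c["t"]; return np.c_[c["fx"]*p[:,0]/p[:,2]+c["cx"],c["fy"]*p[:,1]/p[:,2]+c["cy"]]
def ray(c,uv,z):
    d=c["R"].T@np.array([(uv[0]-c["cx"])/c["fx"],(uv[1]-c["cy"])/c["fy"],1]); o=-c["R"].T@c["t"]; return o+d*(z-o[2])/d[2]
def place(p,L): 
    c,s=np.cos(p[2]),np.sin(p[2]); L=np.asarray(L); return np.c_[p[0]+c*L[:,0]-s*L[:,1],p[1]+s*L[:,0]+c*L[:,1],L[:,2]]
def fit(obs,p0): # obs: list (cam, local pts m, px)
    f=lambda p: np.concatenate([(proj(c,place(p,L))-u).ravel() for c,L,u in obs])
    r=least_squares(f,p0,loss="soft_l1"); return r.x,f(r.x).reshape(-1,2)
E
python3 - <<'E'
from h import *
np.set_printoptions(precision=4,suppress=True)
T=env.camera_info("top");S=env.camera_info("scene")
t=lambda a:np.array(a)/3.6+[180,160]
s=lambda a:np.array(a)/2.9+[135,155]
m=lambda a:np.array(a)/1000
uo=[(T,m([[75,95,60],[75,-95,60],[-75,93,65],[-75,-93,65]]),t([[15,98],[253,30],[65,292],[312,222]])),
 (S,m([[-75,93,65],[-75,-93,65],[37,-93,65],[37,93,65],[75,95,60],[75,-95,0],[-75,-95,0]]),s([[603,27],[462,150],[598,218],[722,90],[763,112],[622,301],[460,210]]))]
for nm,o in (("both",uo),("top",uo[:1]),("scene",uo[1:])):
    p,r=fit(o,[.55,.1,.2]); print("unit",nm,p,"\n",r.T)
oo=[(T,m([[90,0,15],[0,0,24],[-100,0,24]]),t([[686,46],[662,160],[635,272]])),(S,m([[-100,0,24],[0,0,24],[90,0,15]]),s([[133,283],[148,385],[172,533]]))]
for nm,o in (("both",oo),("top",oo[:1]),("scene",oo[1:])):
    p,r=fit(o,[.55,-.2,-.2]); print("opener",nm,p,"\n",r.T)
mo=[(T,m([[115,60,4],[115,-60,4],[-115,60,4],[-115,-60,4]]),t([[626,35],[773,68],[568,311],[719,348]]))]
print("mat",fit(mo,[.55,-.2,-.2]))
for n,u,z in (("eye",t([436,350]),.06),("sample",t([414,40]),.022),("dish",[150,253],.022)): print(n,ray(T,u,z))
st=env.state();R=Ro.from_rotvec(st["tcp_rot"]).as_matrix();print(R,st["tool_pos"],env.tips_ahead)
w=env.camera_info("wrist"); print("wrist cam in tool", R.T@(-w["R"].T@w["t"]-st["tool_pos"]), (w["R"]@R), w["fx"],w["cx"],w["cy"])
E
```

```text
unit both [0.6387 0.2062 0.2626] 
 [[-2.3631 -1.4989 -0.7832 -1.8771 -1.2074 -0.7204 -3.3699 -0.4955  0.5159
  -0.4005 -1.7288]
 [-0.4734 -2.5771 -2.6394 -4.9458 -0.2475 -0.9935  0.9854 -1.7842 -0.8082
   2.9516 -0.3297]]
unit top [0.6311 0.2018 0.2353] 
 [[-0.2247  1.2155 -0.0641 -0.5301]
 [ 1.055   0.648  -0.5329 -1.0879]]
unit scene [0.6402 0.2076 0.2644] 
 [[-0.437   0.2546 -2.2594  0.3702  1.408   0.6962 -0.801 ]
 [-0.1443 -0.7965  1.1501 -1.7142 -0.7523  3.1016 -0.1327]]
opener both [ 0.6269 -0.1766 -0.327 ] 
 [[-0.6815 -0.5961 -1.4392 -1.3237 -0.0779 -0.7619]
 [-0.4594 -3.0856  0.2715 -1.295   4.2525 -0.5255]]
opener top [ 0.6247 -0.1789 -0.3184] 
 [[-0.0676  0.3007 -0.2238]
 [ 0.1624 -2.3679  1.0979]]
opener scene [ 0.6279 -0.1756 -0.3325] 
 [[-0.3554  0.6759 -0.2403]
 [-1.2352  4.3927 -0.2844]]
mat (array([ 0.6001, -0.1872, -0.2934]), array([[-0.138 , -0.6224],
       [ 0.3513, -0.3177],
       [-0.6323,  0.3853],
       [ 0.3645,  0.423 ]]))
eye [0.4787 0.0077 0.06  ]
sample [0.7253 0.0065 0.022 ]
dish [0.5162 0.4131 0.022 ]
[[ 0.3661 -0.0007 -0.9306]
 [ 0.9306 -0.0012  0.3661]
 [-0.0014 -1.      0.0002]] [0.192  0.4883 0.2401] 0.014
wrist cam in tool [ 0.0008 -0.143   0.0806] [[ 1.      0.0003  0.0004]
 [ 0.0004 -0.2918 -0.9565]
 [-0.0002  0.9565 -0.2918]] 297.11586452282535 276.17413887479955 211.0488367125864
```

move_arm:
  targets:
    - [-0.023,0,-0.05,0,0,0,0.09]
    - [-0.023,0,-0.05,0,0,0,0.09]
    - [-0.023,0,-0.05,0,0,0,0.09]
    - [-0.023,0,-0.05,0,0,0,0.09]
    - [-0.023,0,-0.05,0,0,0,0.09]
    - [-0.023,0,-0.05,0,0,0,0.09]
    - [-0.023,0,-0.05,0,0,0,0.09]
    - [-0.023,0,-0.05,0,0,0,0.09]

```text
time_s: 1.1
tool_pos: [0.4979, 0.1694, 0.2404]
tcp_rot: [-1.363, -0.928, 0.929]
wrist_force: [-0.1, 0.9, 0.7]
gripper_width: 0.0901
```

move_arm:
  targets:
    - [0,0,0,0,0,0,0.09]
    - [0,0,0,0,0,0,0.09]

```text
time_s: 1.35
tool_pos: [0.4965, 0.171, 0.2402]
tcp_rot: [-1.363, -0.927, 0.929]
wrist_force: [-0.9, 0.3, 0.1]
gripper_width: 0.0901
```

```bash
python3 - <<'E'
from h import *
import pickle
c=env.camera_info("wrist"); im=env.snapshot("wrist"); pickle.dump((c,env.state()),open("w1.pkl","wb"))
cv2.imwrite("pics/w1raw.png",im[:,:,::-1]); cv2.imwrite("pics/w1.png",cv2.resize(im[:,:,::-1],(800,600),interpolation=cv2.INTER_CUBIC))
E
```

```text
(no output)
```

View pics/w1.png

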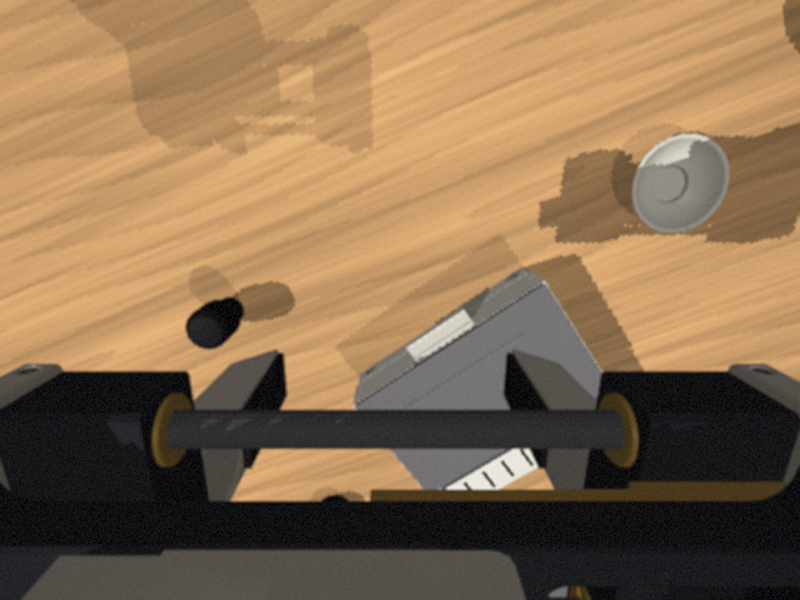

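```bash
python3 - <<'E'
from h import *
import pickle
np.set_printoptions(precision=4,suppress=True)
c,st=pickle.load(open("w1.pkl","rb")); T=env.camera_info("top");S=env.camera_info("scene")
m=lambda a:np.array(a)/1000
wo=(c,m([[-75,-93,65],[-75,93,65],[-87,-30,46],[-87,30,46],[-75,-95,0],[-75,95,0]]),np.array([[357,405],[547,284],[407,345],[468,310],[357,378],[522,268]])/1.42857)
for k in (6,4):
    o=[(c,wo[1][:k],wo[2][:k])]; p,r=fit(o,[.63,.2,.25]); print("unit wrist",k,p,"\n",r.T)
t=lambda a:np.array(a)/3.6+[180,160]; s=lambda a:np.array(a)/2.9+[135,155]
to=(T,m([[75,95,60],[75,-95,60],[-75,93,65],[-75,-93,65]]),t([[15,98],[253,30],[65,292],[312,222]]))
so=(S,m([[-75,93,65],[-75,-93,65],[37,-93,65],[37,93,65]]),s([[603,27],[462,150],[598,218],[722,90]]))
p,r=fit([wo,to,so],[.63,.2,.25]); print("all",p,"\n",r.T)
for q in ([.6387,.2062,.2626],[.631,.2018,.2353],p):
    im=cv2.imread("pics/w1raw.png"); 
# overlay on all three
def draw(fn,c,p):
    im=cv2.imread(fn)
    for L,col in (([[-75,93,65],[-75,-93,65],[37,-93,65],[37,93,65]],(0,255,0)),([[-75,95,0],[-75,-95,0],[75,-95,0],[75,95,0]],(0,0,255)),([[-87,30,46],[-87,-30,46],[-75,-30,46],[-75,30,46]],(255,0,0)),([[75,95,60],[75,-95,60],[40,-95,60],[40,95,60]],(255,0,255))):
        u=proj(c,place(p,m(L))); cv2.polylines(im,[np.int32(u*16)],True,col,1,cv2.LINE_8,4)
    return im
z=lambda im,x,y,w,h:cv2.resize(im[y:y+h,x:x+w],(400,300),interpolation=cv2.INTER_NEAREST)
A=z(draw("pics/top0.png",T,p),170,155,120,90);B=z(draw("pics/scene0.png",S,p),280,155,128,96);C=z(draw("pics/w1raw.png",c,p),230,175,220,165)
cv2.imwrite("pics/ov.png",np.vstack([np.hstack([A,B]),np.hstack([C,C*0])]))
E
```

```text
unit wrist 6 [0.6371 0.2078 0.2349] 
 [[-1.909   0.2411 -0.0422 -1.282   1.1413  2.077 ]
 [ 1.0341  0.5364  1.7557 -0.39   -3.4595 -1.6029]]
unit wrist 4 [0.6366 0.2088 0.2334] 
 [[-1.3561  1.0838  0.5867 -0.5649]
 [ 0.3129 -0.1317  1.061  -1.0669]]
all [0.637  0.2072 0.2345] 
 [[-2.386  -0.2617 -0.5018 -1.7484  0.7344  1.6558 -2.2523 -0.8515 -2.2194
  -2.7254  0.0658 -1.127  -4.9013  0.084 ]
 [ 1.1025  0.6683  1.839  -0.2872 -3.4001 -1.4899 -0.9858 -1.3001 -2.6859
  -3.1434 -0.7326 -2.7374 -0.1055 -1.6356]]
```

View pics/ov.png

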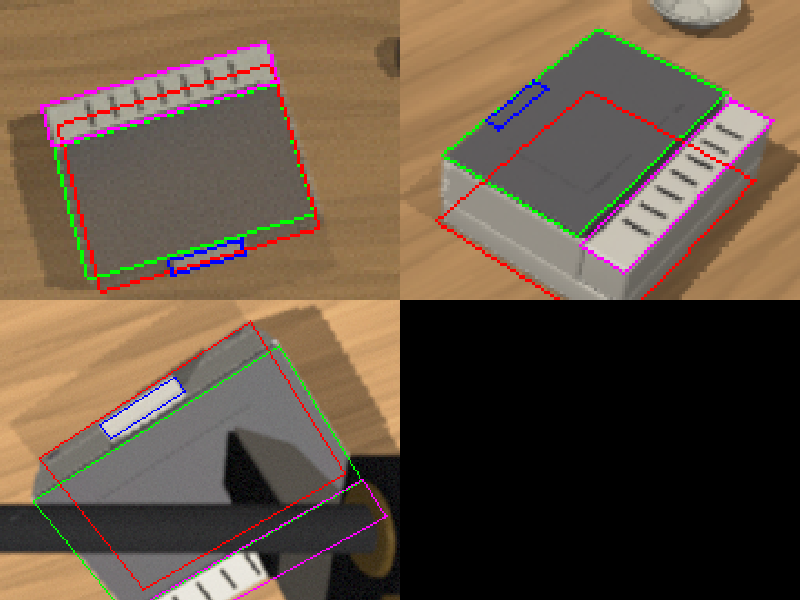

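move_arm:
  targets:
    - [-0.0342,0.005,-0.0374,0,0,0,0.09]
    - [-0.0342,0.005,-0.0374,0,0,0,0.09]
    - [-0.0342,0.005,-0.0374,0,0,0,0.09]
    - [-0.0342,0.005,-0.0374,0,0,0,0.09]
    - [-0.0342,0.005,-0.0374,0,0,0,0.09]
    - [-0.0342,0.005,-0.0374,0,0,0,0.09]
    - [-0.0342,0.005,-0.0374,0,0,0,0.09]
    - [-0.0342,0.005,-0.0374,0,-2.75,0,0.09]

```text
time_s: 2.4
tool_pos: [0.6761, -0.1925, 0.2008]
tcp_rot: [-1.345, -0.968, 0.968]
wrist_force: [1.1, 0.0, 0.3]
gripper_width: 0.0903
```

move_arm:
  targets:
    - [0,0,0,0,0,0,0.09]
    - [0,0,0,0,0,0,0.09]

```text
time_s: 2.65
tool_pos: [0.6752, -0.1913, 0.2005]
tcp_rot: [-1.345, -0.966, 0.966]
wrist_force: [0.9, -0.1, 0.6]
gripper_width: 0.0898
```

```bash
python3 - <<'E'
from h import *
import pickle
c=env.camera_info("wrist"); im=env.snapshot("wrist"); pickle.dump((c,env.state()),open("w2.pkl","wb"))
cv2.imwrite("pics/w2raw.png",im[:,:,::-1]); 
p=[.6269,-.1766,-.327]; m=lambda a:np.array(a)/1000
im=im[:,:,::-1].copy()
u=proj(c,place(p,m([[-100,-9,24],[-100,9,24],[0,9,24],[0,-9,24]]))); cv2.polylines(im,[np.int32(u*16)],True,(0,255,0),1,cv2.LINE_8,4)
u=proj(c,place(p,m([[0,0,14],[90,0,14]]))); cv2.polylines(im,[np.int32(u*16)],True,(0,0,255),1,cv2.LINE_8,4)
cv2.imwrite("pics/w2.png",cv2.resize(im,(800,600),interpolation=cv2.INTER_NEAREST)); print(u/1)
print(env.state()["tool_pos"],env.state()["tcp_rot"])
E
```

```text
[[273.92400479 149.48599472]
 [273.9629185  227.13275905]]
[ 0.67520913 -0.19102456  0.20101693] [-1.34493395 -0.96659773  0.96627507]
```

View pics/w2.png

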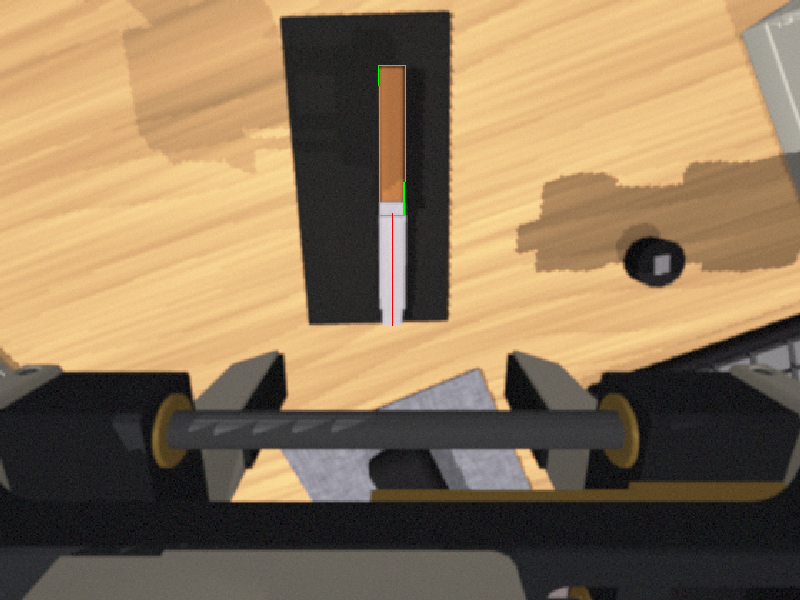

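move_arm:
  targets:
    - [-0.001,0.02,0.0377,0,0,0,0.06]
    - [-0.001,0.02,0.0377,0,0,0,0.06]
    - [0,0.045,0,0,0,0,0.05]
    - [0,0.045,0,0,0,0,0.05]
    - [0,0.03,0,0,0,0,0.05]
    - [0,0.021,0,0,0,0,0.05]
    - [0,0,0,0,0,0,0.05]
    - [0,0,0,0,0,0,0.05]

```text
time_s: 3.7
tool_pos: [0.6035, -0.1696, 0.0206]
tcp_rot: [-1.346, -0.967, 0.966]
wrist_force: [-1.0, 0.4, -0.2]
gripper_width: 0.0501
```

Aligned; close gently, then firmly.

move_arm:
  targets:
    - [0,0,0,0,0,0,0.02]
    - [0,0,0,0,0,0,0.012]
    - [0,0,0,0,0,0,0.005]
    - [0,0,0,0,0,0,0.005]
    - [0,0,0,0,0,0,0.005]
  force: 20

```text
time_s: 4.32
tool_pos: [0.6033, -0.1709, 0.0198]
tcp_rot: [-1.346, -0.965, 0.965]
wrist_force: [0.5, 0.6, 0.9]
gripper_width: 0.0174
```

move_arm:
  targets:
    - [0,0,0,0,0,0,0.0]
    - [0,0,0,0,0,0,0.0]
    - [0,-0.02,0,0,0,0,0.0]
    - [0,-0.03,0,0,0,0,0.0]
    - [0,-0.03,0,0,0,0,0.0]
    - [0,-0.03,0,0,0,0,0.0]
    - [0,0,0,0,0,0,0.0]
  force: 60

```text
time_s: 5.2
tool_pos: [0.6045, -0.1715, 0.1319]
tcp_rot: [-1.351, -0.968, 0.964]
wrist_force: [0.4, 0.4, -0.4]
gripper_width: 0.0177
```

```bash
cat >> h.py <<'E'
U=np.array([.637,.2072,.2345])
def ut(x,y,z): return place(U,[[x,y,z]])[0]
def need(tgt,n=1):
    s=env.state(); R=Ro.from_rotvec(s["tcp_rot"]).as_matrix(); c,q=np.cos(U[2]),np.sin(U[2])
    G=np.array([[-q,0,-c],[c,0,-q],[0,-1,0]])  # tool x=unit y, tool y=down, tool z=-unit x
    print("shift now-axes",np.round(R.T@(tgt-s["tool_pos"])/n,4),"turn deg",np.round(np.degrees(Ro.from_matrix(R.T@G).as_rotvec()),2))
    print("pos in unit",np.round((s["tool_pos"]-[*U[:2],0])@np.array([[c,-q,0],[q,c,0],[0,0,1]]),4),"F",np.round(s["wrist_force"],1),"t",s["time_s"],"w",round(s["gripper_width"],4))
E
python3 -c "
from h import *
need(ut(-.22,0,.13),8)"
```

```text
shift now-axes [0.0315 0.0001 0.0346] turn deg [  0.27 -32.16  -0.1 ]
pos in unit [-0.1196 -0.3608  0.1319] F [ 0.4  0.4 -0.4] t 5.2 w 0.0177
```

move_arm:
  targets:
    - [0.0315,0,0.0346,0,0,0,0]
    - [0.0315,0,0.0346,0,0,0,0]
    - [0.0315,0,0.0346,0,0,0,0]
    - [0.0315,0,0.0346,0,0,0,0]
    - [0.0315,0,0.0346,0,0,0,0]
    - [0.0315,0,0.0346,0,0,0,0]
    - [0.0315,0,0.0346,0,0,0,0]
    - [0.0315,0,0.0346,0,0,0,0]

```text
time_s: 6.2
tool_pos: [0.4204, 0.1576, 0.1285]
tcp_rot: [-1.345, -0.963, 0.966]
wrist_force: [0.4, 0.2, -0.8]
gripper_width: 0.0175
```

move_arm:
  targets:
    - [0,0,0,0,-8,0,0]
    - [0,0,0,0,-8,0,0]
    - [0,0,0,0,-8,0,0]
    - [0,0,0,0,-8.2,0,0]
    - [0,0,0,0,0,0,0]
    - [0,0,0,0,0,0,0]

```text
time_s: 6.95
tool_pos: [0.4216, 0.1565, 0.1291]
tcp_rot: [-1.089, -1.377, 1.379]
wrist_force: [-0.2, -0.9, -0.4]
gripper_width: 0.0175
```

```bash
python3 - <<'E'
from h import *
need(ut(-.22,0,.059))
import pickle
c=env.camera_info("wrist"); im=env.snapshot("wrist"); s=env.state();pickle.dump((c,s),open("w3.pkl","wb"))
im=im[:,:,::-1].copy();cv2.imwrite("pics/w3raw.png",im)
m=lambda a:np.array(a)/1000
for p,L,col in ((U,[[-75,93,65],[-75,-93,65],[37,-93,65],[37,93,65]],(0,255,0)),(U,[[-87,30,46],[-87,-30,46],[-75,-30,46],[-75,30,46]],(255,0,0))):
    u=proj(c,place(p,m(L))); cv2.polylines(im,[np.int32(u*16)],True,col,1,cv2.LINE_8,4)
R=Ro.from_rotvec(s["tcp_rot"]).as_matrix()
for L in ([[-9,-8,100-25],[9,-8,75],[9,-8,-25],[-9,-8,-25]],[[-10,6,-25],[10,6,-25],[8,6,-115],[-8,6,-115]]):
    u=proj(c,m(L)@R.T+s["tool_pos"]); cv2.polylines(im,[np.int32(u*16)],True,(0,255,255),1,cv2.LINE_8,4)
cv2.imwrite("pics/w3.png",cv2.resize(im,(800,600),interpolation=cv2.INTER_NEAREST))
E
```

```text
shift now-axes [-0.0008  0.0701 -0.0013] turn deg [-0.07 -0.12  0.01]
pos in unit [-0.2213  0.0008  0.1291] F [-0.2 -0.9 -0.4] t 6.95 w 0.0175
```

View pics/w3.png

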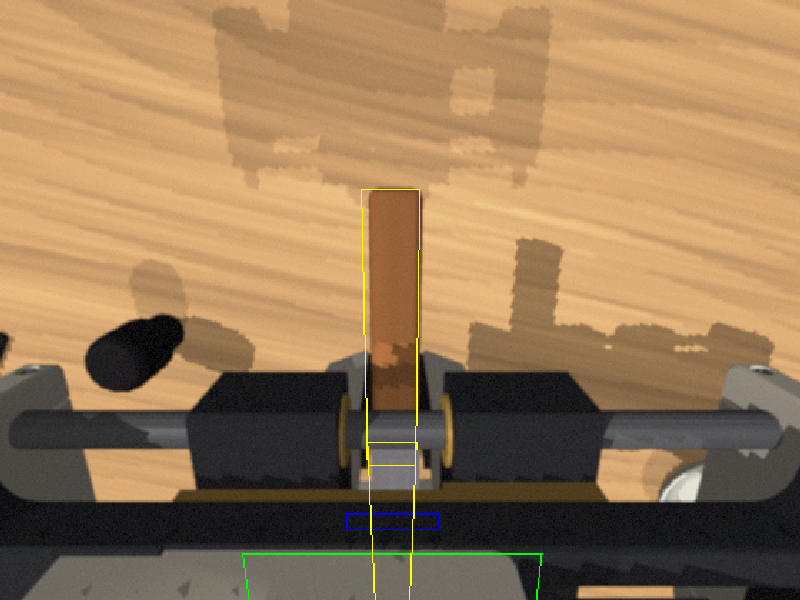

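move_arm:
  targets:
    - [-0.001,0.03,0,0,0,0,0]
    - [0,0.025,0,0,0,0,0]
    - [0,0.015,0,0,0,0,0]
    - [0,0,0,0,0,0,0]
    - [0,0,0,0,0,0,0]

```text
time_s: 7.62
tool_pos: [0.4226, 0.1557, 0.0602]
tcp_rot: [-1.09, -1.381, 1.379]
wrist_force: [0.0, -0.2, -0.4]
gripper_width: 0.0174
```

```bash
python3 - <<'E'
from h import *
need(ut(-.172,0,.0588))
s=env.state();R=Ro.from_rotvec(s["tcp_rot"]).as_matrix()
c=env.camera_info("scene"); im=env.snapshot("scene")[:,:,::-1].copy()
m=lambda a:np.array(a)/1000
im=cv2.resize(im[80:230,250:420],None,fx=4.5,fy=4.5,interpolation=cv2.INTER_CUBIC)
L=[[-10,5.8,-25],[10,5.8,-25],[8,5.8,-115],[-8,5.8,-115]]
u=(proj(c,m(L)@R.T+s["tool_pos"])-[250,80]+.5)*4.5; cv2.polylines(im,[np.int32(u*16)],True,(0,255,255),1,cv2.LINE_8,4)
cv2.imwrite("pics/s4.png",im)
E
```

```text
shift now-axes [ 0.0002  0.0014 -0.0485] turn deg [0.05 0.   0.  ]
pos in unit [-0.2205 -0.0003  0.0602] F [ 0.  -0.2 -0.4] t 7.625 w 0.0174
```

View pics/s4.png

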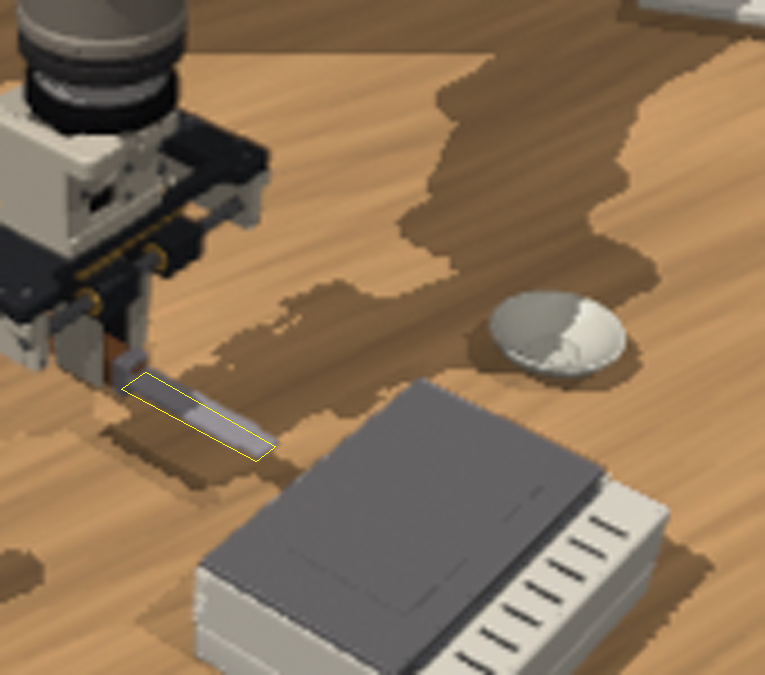

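move_arm:
  targets:
    - [0,0.0012,-0.01,0,0,0,0]
    - [0,0,-0.01,0,0,0,0]
    - [0,0,-0.01,0,0,0,0]
    - [0,0,-0.01,0,0,0,0]
    - [0,0,-0.0085,0,0,0,0]
    - [0,0,0,0,0,0,0]
    - [0,0,0,0,0,0,0]

```text
time_s: 8.55
tool_pos: [0.469, 0.1669, 0.0584]
tcp_rot: [-1.088, -1.38, 1.381]
wrist_force: [-0.5, -0.3, -1.7]
gripper_width: 0.0176
```

```bash
python3 -c "
from h import *
need(ut(-.172,0,.0588))
print(env.state()['wrist_torque'])"
```

```text
shift now-axes [ 0.0002 -0.0004 -0.0007] turn deg [-0.04  0.04  0.01]
pos in unit [-0.1727 -0.0002  0.0584] F [-0.5 -0.3 -1.7] t 8.55 w 0.0176
[ 0.11887309  0.06198132 -0.02874266]
```

move_arm:
  targets:
    - [0,-0.006,0,0,0,0,0]
    - [0,-0.0084,-0.0007,0,0,0,0]
    - [0,-0.0084,-0.0008,0,0,0,0]
    - [0,-0.0082,-0.0021,0,0,0,0]
    - [0,-0.0082,-0.0022,0,0,0,0]
    - [0,-0.0077,-0.0036,0,0,0,0]
    - [0,-0.0076,-0.0036,0,0,0,0]
    - [0,0,0,0,0,0,0]

```text
time_s: 9.55
tool_pos: [0.4832, 0.1702, 0.1138]
tcp_rot: [-1.09, -1.382, 1.379]
wrist_force: [0.6, -0.1, -1.2]
gripper_width: 0.0172
```

```bash
python3 - <<'E'
from h import *
need(ut(-.159,0,.113)); s=env.state(); print(s['wrist_torque'])
im=env.snapshot("scene")[:,:,::-1]; cv2.imwrite("pics/s5.png",cv2.resize(im[60:240,220:430],None,fx=3,fy=3,interpolation=cv2.INTER_CUBIC))
E
```

```text
shift now-axes [0.0003 0.0008 0.0008] turn deg [ 0.15  0.04 -0.  ]
pos in unit [-0.1582 -0.0003  0.1138] F [ 0.6 -0.1 -1.2] t 9.55 w 0.0172
[0.07718968 0.04947683 0.01756617]
```

View pics/s5.png

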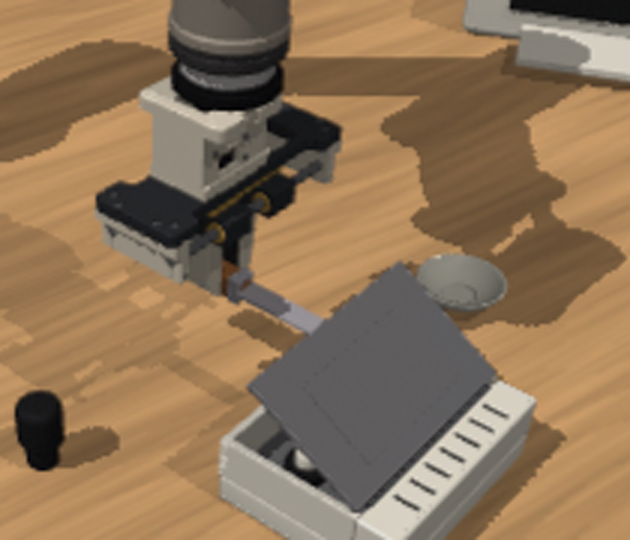

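The cover is lifting on the blade (about 30°, opener held straight, one key visible at about (300,460)). I'll carry on along the arc.

move_arm:
  targets:
    - [0,-0.007,-0.0048,0,0,0,0]
    - [0,-0.0069,-0.0049,0,0,0,0]
    - [0,-0.006,-0.006,0,0,0,0]
    - [0,-0.006,-0.006,0,0,0,0]
    - [0,-0.0048,-0.007,0,0,0,0]
    - [0,-0.0049,-0.0069,0,0,0,0]
    - [0,-0.0036,-0.0077,0,0,0,0]
    - [0,-0.0036,-0.0077,0,0,0,0]

```text
time_s: 10.6
tool_pos: [0.5322, 0.182, 0.156]
tcp_rot: [-1.089, -1.381, 1.38]
wrist_force: [-1.5, -0.2, -2.1]
gripper_width: 0.0174
```

move_arm:
  targets:
    - [0,-0.0022,-0.0082,0,0,0,0]
    - [0,-0.0021,-0.0082,0,0,0,0]
    - [0,-0.0008,-0.0084,0,0,0,0]
    - [0,-0.0007,-0.0084,0,0,0,0]
    - [0,0.0007,-0.0084,0,0,0,0]
    - [0,0.0008,-0.0084,0,0,0,0]
    - [0,0.0021,-0.0082,0,0,0,0]
    - [0,0.0022,-0.0082,0,0,0,0]

```text
time_s: 11.6
tool_pos: [0.5968, 0.1975, 0.1556]
tcp_rot: [-1.089, -1.38, 1.38]
wrist_force: [-2.0, 0.4, -1.4]
gripper_width: 0.0174
```

```bash
python3 - <<'E'
from h import *
need(ut(-.0418,0,.1557)); s=env.state(); print(s['wrist_torque'])
im=env.snapshot("scene")[:,:,::-1]; cv2.imwrite("pics/s6.png",cv2.resize(im[40:250,220:430],None,fx=2.8,fy=2.8,interpolation=cv2.INTER_CUBIC))
E
```

```text
shift now-axes [ 0.0001 -0.0001  0.0004] turn deg [-0.    0.04  0.  ]
pos in unit [-4.140e-02 -1.000e-04  1.556e-01] F [-2.   0.4 -1.4] t 11.6 w 0.0174
[0.0564515  0.19956416 0.0391255 ]
```

View pics/s6.png

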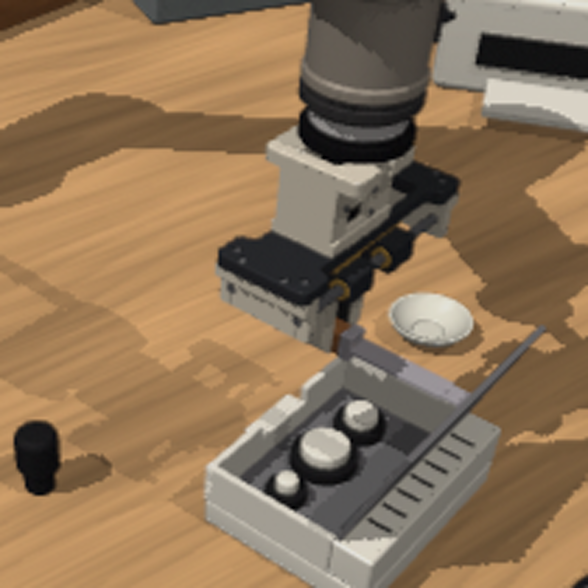

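move_arm:
  targets:
    - [0,0.001,-0.004,0,0,0,0]
    - [0,0,0,0,0,0,0]
    - [0,0,0.015,0,0,0,0]
    - [0,0,0.04,0,0,0,0]
    - [0,0,0.04,0,0,0,0]
    - [0,0,0.03,0,0,0,0]
    - [0,0,0,0,8.2,0,0]
    - [0,0,0,0,8,0,0]

```text
time_s: 12.65
tool_pos: [0.4785, 0.1691, 0.1556]
tcp_rot: [-1.234, -1.172, 1.17]
wrist_force: [0.2, -0.1, -1.1]
gripper_width: 0.0174
```

move_arm:
  targets:
    - [0,0,0,0,8,0,0]
    - [0,0,0,0,8,0,0]
    - [0,0,0,0,0,0,0]

```text
time_s: 13.02
tool_pos: [0.4787, 0.1691, 0.1552]
tcp_rot: [-1.346, -0.967, 0.965]
wrist_force: [0.4, 0.2, -2.2]
gripper_width: 0.0174
```

```bash
python3 - <<'E'
from h import *
need(ut(0,0,0)); s=env.state(); R=Ro.from_rotvec(s["tcp_rot"]).as_matrix(); G=Ro.from_rotvec([-1.346,-.965,.965]).as_matrix()
print(R.T@(np.array([.589,-.166,.10])-s["tool_pos"])/7, np.degrees(Ro.from_matrix(R.T@G).as_rotvec()))
E
```

```text
shift now-axes [ 0.0866  0.1553 -0.1377] turn deg [ 6.000e-02 -3.209e+01  2.000e-02]
pos in unit [-0.1628 -0.0002  0.1552] F [ 0.4  0.2 -2.2] t 13.025 w 0.0174
[-0.04032781  0.00788494 -0.03023736] [0.06404837 0.08206862 0.02053879]
```

move_arm:
  targets:
    - [-0.0403,0.004,-0.0302,0,0,0,0]
    - [-0.0403,0.004,-0.0302,0,0,0,0]
    - [-0.0403,0.004,-0.0302,0,0,0,0]
    - [-0.0403,0.006,-0.0302,0,0,0,0]
    - [-0.0403,0.01,-0.0302,0,0,0,0]
    - [-0.0403,0.012,-0.0302,0,0,0,0]
    - [-0.0403,0.015,-0.0302,0,0,0,0]
    - [0,0,0,0,0,0,0]

```text
time_s: 14.02
tool_pos: [0.5882, -0.1693, 0.0984]
tcp_rot: [-1.346, -0.964, 0.965]
wrist_force: [0.7, 0.3, -1.4]
gripper_width: 0.0176
```

move_arm:
  targets:
    - [0,0.03,0,0,0,0,0]
    - [0,0.025,0,0,0,0,0]
    - [0,0.013,0,0,0,0,0]
    - [0,0.006,0,0,0,0,0]
    - [0,0,0,0,0,0,0]
    - [0,0,0,0,0,0,0]

```text
time_s: 14.78
tool_pos: [0.5888, -0.166, 0.0268]
tcp_rot: [-1.348, -0.966, 0.965]
wrist_force: [0.1, 0.1, -2.3]
gripper_width: 0.0176
```

move_arm:
  targets:
    - [0,0.004,0,0,0,0,0]
    - [0,0.002,0,0,0,0,0]
    - [0,0.001,0,0,0,0,0]
    - [0,0,0,0,0,0,0]
    - [0,0,0,0,0,0,0]

```text
time_s: 15.4
tool_pos: [0.5882, -0.1659, 0.0197]
tcp_rot: [-1.347, -0.965, 0.965]
wrist_force: [-2.7, 1.2, 6.6]
gripper_width: 0.0173
```

Resting on the mat (6.6 N up). Open just a little, then rise.

move_arm:
  targets:
    - [0,0,0,0,0,0,0.03]
    - [0,0,0,0,0,0,0.045]
    - [0,0,0,0,0,0,0.045]
    - [0,0,0,0,0,0,0.045]
    - [0,-0.03,0,0,0,0,0.045]
    - [0,-0.05,0,0,0,0,0.045]
    - [0,-0.05,0,0,0,0,0.045]
    - [0,0,0,0,0,0,0.045]
  force: 20

```text
time_s: 16.4
tool_pos: [0.5905, -0.1668, 0.1535]
tcp_rot: [-1.354, -0.97, 0.962]
wrist_force: [0.1, 0.3, -0.4]
gripper_width: 0.0452
```

```bash
python3 - <<'E'
from h import *
T=env.camera_info("top"); im=env.snapshot("top")[:,:,::-1].copy(); cv2.imwrite("pics/top7raw.png",im)
S=env.snapshot("scene")[:,:,::-1]; cv2.imwrite("pics/scene7raw.png",S)
a=cv2.resize(im[150:270,170:400],(800,417),interpolation=cv2.INTER_CUBIC)
z=lambda i,x,y,w,h:cv2.resize(i[y:y+h,x:x+w],(400,183),interpolation=cv2.INTER_CUBIC)
b=np.hstack([z(S,270,130,196,90),z(S,140,200,262,120)])
cv2.imwrite("pics/c7.png",np.vstack([a,b]))
need(ut(-.028,0,.15))
E
```

```text
shift now-axes [ 0.3541 -0.0011  0.0971] turn deg [ 3.000e-02 -3.216e+01 -1.000e-02]
pos in unit [-0.1342 -0.3515  0.1489] F [-0.9  0.5 -1.2] t 16.5 w 0.045
```

View pics/c7.png

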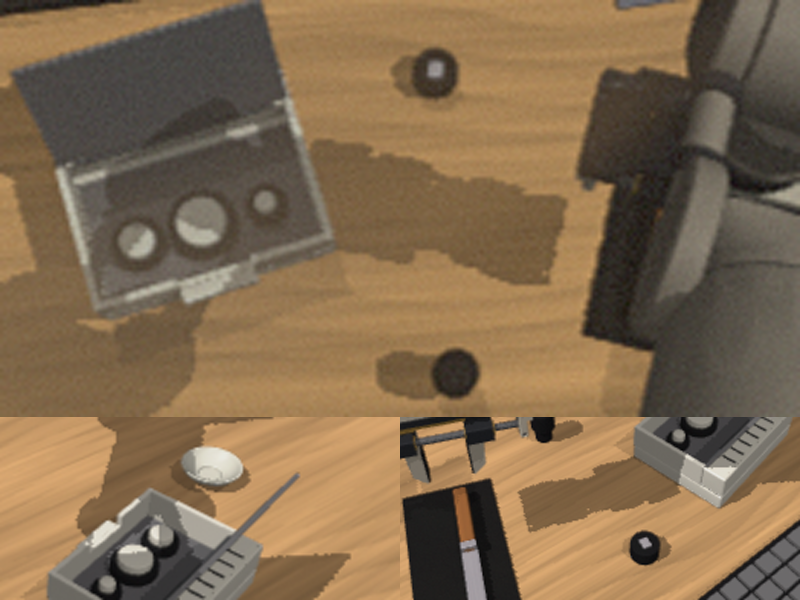

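```bash
python3 - <<'E'
from h import *
T=env.camera_info("top"); c,q=np.cos(U[2]),np.sin(U[2])
for n,p in (("M",(138,239)),("L",(202,222)),("S",(265,203))):
    X=ray(T,np.array(p)/3.478+[170,150],.046); print(n,X,(X-[*U[:2],0])@np.array([[c,-q,0],[q,c,0],[0,0,1]]))
E
```

```text
M [0.59697709 0.24594628 0.046     ] [-0.02992455  0.04698541  0.046     ]
L [0.60767845 0.19599673 0.046     ] [-0.03112219 -0.00408358  0.046     ]
S [0.62006626 0.14653021 0.046     ] [-0.0305673  -0.05507463  0.046     ]
```

move_arm:
  targets:
    - [0,0,0,0,-8,0,0]
    - [0,0,0,0,-8,0,0]
    - [0,0,0,0,-8,0,0]
    - [0,0,0,0,-8.2,0,0]

```text
time_s: 17.0
tool_pos: [0.5872, -0.1655, 0.1466]
tcp_rot: [-1.082, -1.382, 1.384]
wrist_force: [0.2, 0.1, -0.2]
gripper_width: 0.0094
```

move_arm:
  targets:
    - [0.05,0,-0.015,0,0,0,0]
    - [0.05,0,-0.015,0,0,0,0]
    - [0.05,0,-0.015,0,0,0,0]
    - [0.05,0,-0.015,0,0,0,0]
    - [0.05,0,-0.015,0,0,0,0]
    - [0.05,0,-0.015,0,0,0,0]
    - [0.05,0,-0.015,0,0,0,0]
    - [0,0,0,0,0,0,0]

```text
time_s: 18.0
tool_pos: [0.6073, 0.2025, 0.1464]
tcp_rot: [-1.083, -1.381, 1.385]
wrist_force: [-0.3, -0.4, -0.1]
gripper_width: -0.0
```

```bash
python3 - <<'E'
from h import *
env.snapshot("top"); need(ut(-.029,-.001,.064))
E
```

```text
shift now-axes [-0.0012  0.0826 -0.0015] turn deg [-0.21  0.22 -0.  ]
pos in unit [-0.0303  0.0002  0.1466] F [ 0.4  0.8 -0.6] t 18.05 w 0.0009
```

move_arm:
  targets:
    - [-0.001,0.04,-0.001,0,0,0,0]
    - [0,0.03,0,0,0,0,0]
    - [0,0.0125,0,0,0,0,0]
    - [0,0.005,0,0,0,0,0]
    - [0,0.004,0,0,0,0,0]
    - [0,0.002,0,0,0,0,0]
    - [0,0,0,0,0,0,0]
    - [0,0,0,0,0,0,0]

```text
time_s: 19.05
tool_pos: [0.6106, 0.1981, 0.0562]
tcp_rot: [-1.09, -1.382, 1.38]
wrist_force: [-0.5, -2.7, 4.3]
gripper_width: 0.0004
```

```bash
python3 - <<'E'
from h import *
need(ut(-.029,-.001,.053))
E
```

```text
shift now-axes [0.0017 0.0032 0.0012] turn deg [ 0.11  0.04 -0.02]
pos in unit [-0.0278 -0.0027  0.0562] F [-0.5 -2.7  4.3] t 19.05 w 0.0004
```

move_arm:
  targets:
    - [0,0.0015,0,0,0,0,0]
    - [0,0.0015,0,0,0,0,0]
    - [0,0,0,0,0,0,0]
    - [0,0,0,0,0,0,0]

```text
time_s: 19.55
tool_pos: [0.6107, 0.1982, 0.0546]
tcp_rot: [-1.09, -1.382, 1.379]
wrist_force: [-4.2, -4.1, 15.9]
gripper_width: 0.0004
```

move_arm:
  targets:
    - [0,-0.005,0,0,0,0,0]
    - [0,-0.03,0,0,0,0,0]
    - [0.026,0,0,0,0,0,0]
    - [0.026,0,0,0,0,0,0]
    - [0,0,0,0,0,0,0]
    - [0,0,0,0,0,0,0]

```text
time_s: 20.3
tool_pos: [0.5976, 0.2486, 0.0868]
tcp_rot: [-1.088, -1.38, 1.381]
wrist_force: [-0.4, -0.1, -0.0]
gripper_width: 0.0003
```

```bash
python3 - <<'E'
from h import *
env.snapshot("top"); need(ut(-.029,.051,.054))
E
```

```text
shift now-axes [0.002  0.0329 0.0004] turn deg [-0.04  0.02  0.  ]
pos in unit [-0.0286  0.049   0.0869] F [ 0.5 -0.5 -0.2] t 20.35 w 0.0003
```

move_arm:
  targets:
    - [0.0015,0.02,0,0,0,0,0]
    - [0,0.006,0,0,0,0,0]
    - [0,0.004,0,0,0,0,0]
    - [0,0.003,0,0,0,0,0]
    - [0,0.002,0,0,0,0,0]
    - [0,0.001,0,0,0,0,0]
    - [0,0,0,0,0,0,0]
    - [0,0,0,0,0,0,0]

```text
time_s: 21.35
tool_pos: [0.5978, 0.2498, 0.0545]
tcp_rot: [-1.09, -1.381, 1.38]
wrist_force: [-8.3, -4.7, 18.6]
gripper_width: 0.0003
```

move_arm:
  targets:
    - [0,-0.005,0,0,0,0,0]
    - [0,-0.03,0,0,0,0,0]
    - [-0.05,0,0,0,0,0,0]
    - [-0.0535,0,0,0,0,0,0]
    - [0,0,0,0,0,0,0]
    - [0,0,0,0,0,0,0]

```text
time_s: 22.1
tool_pos: [0.6218, 0.1499, 0.0864]
tcp_rot: [-1.089, -1.381, 1.379]
wrist_force: [-0.4, 0.9, 0.9]
gripper_width: 0.0004
```

```bash
python3 - <<'E'
from h import *
env.snapshot("top"); need(ut(-.029,-.0535,.054))
E
```

```text
shift now-axes [-0.002   0.0323  0.0008] turn deg [0.02 0.07 0.03]
pos in unit [-0.0282 -0.0515  0.0863] F [-0.4  0.2 -0.2] t 22.15 w 0.0002
```

move_arm:
  targets:
    - [-0.0015,0.02,0.0005,0,0,0,0]
    - [0,0.006,0,0,0,0,0]
    - [0,0.004,0,0,0,0,0]
    - [0,0.003,0,0,0,0,0]
    - [0,0.002,0,0,0,0,0]
    - [0,0,0,0,0,0,0]
    - [0,0,0,0,0,0,0]

```text
time_s: 23.02
tool_pos: [0.6214, 0.149, 0.0545]
tcp_rot: [-1.089, -1.382, 1.379]
wrist_force: [-9.4, 2.1, 19.2]
gripper_width: 0.0005
```

move_arm:
  targets:
    - [0,-0.005,0,0,0,0,0]
    - [0,-0.04,0,0,0,0,0]
    - [0,-0.05,0,0,0,0,0]
    - [0,-0.03,0.05,0,0,0,0]
    - [0,0,0.06,0,0,0,0]
    - [0,0,0.06,0,0,0,0]
    - [0,0,0,0,0,0,0]
    - [0,0,0,0,0,0,0]

```text
time_s: 24.02
tool_pos: [0.4575, 0.1084, 0.1773]
tcp_rot: [-1.091, -1.383, 1.379]
wrist_force: [1.1, -0.2, 0.3]
gripper_width: 0.0006
```

```bash
python3 - <<'E'
from h import *
T=env.snapshot("top")[:,:,::-1];S=env.snapshot("scene")[:,:,::-1]
z=lambda i,x,y,w,h:cv2.resize(i[y:y+h,x:x+w],(800,300),interpolation=cv2.INTER_CUBIC)
cv2.imwrite("pics/f.png",np.vstack([z(T,130,150,293,110),z(S,130,130,400,170)]))
need(ut(0,0,.1))
E
```

```text
shift now-axes [ 0.0543  0.0773 -0.1969] turn deg [ 0.15  0.04 -0.02]
pos in unit [-0.197  -0.0544  0.1768] F [ 0.   0.  -0.2] t 24.125 w 0.0004
```

```bash
python3 - <<'E'
from h import *
S=env.snapshot("scene")[:,:,::-1].astype(int);A=cv2.imread("pics/scene7raw.png").astype(int);Z=cv2.imread("pics/scene0.png").astype(int)
T=env.snapshot("top")[:,:,::-1].astype(int);TZ=cv2.imread("pics/top0.png").astype(int);T7=cv2.imread("pics/top7raw.png").astype(int)
d=lambda a,b,x,y,w,h:(int((abs(a-b)[y:y+h,x:x+w].max(2)>45).sum()),w*h)
print("opener/mat scene vs after release",d(S,A,140,240,80,108))
print("cover+keys scene vs after release",d(S,A,340,150,75,80),d(T,T7,172,150,100,90))
for n,x,y,w,h in (("eye",218,185,30,35),("sample",285,270,30,30),("dish",352,142,42,26)): print(n,"scene",d(S,Z,x,y,w,h))
for n,x,y,w,h in (("eye",290,247,22,22),("sample",285,161,22,22),("dish",133,237,36,34)): print(n,"top",d(T,TZ,x,y,w,h))
# opener fit from orange/blade pixels in top
hsv=cv2.cvtColor(T.astype(np.uint8),cv2.COLOR_BGR2HSV)[165:260,335:400]
m=(hsv[...,1]>140)&(hsv[...,2]>70); ys,xs=np.nonzero(m); print("handle px",len(xs),xs.mean()+335,ys.mean()+165)
E
```

```text
opener/mat scene vs after release (34, 8640)
cover+keys scene vs after release (812, 6000) (231, 9000)
eye scene (0, 1050)
sample scene (0, 900)
dish scene (714, 1092)
eye top (114, 484)
sample top (0, 484)
dish top (54, 1224)
handle px 217 358.5115207373272 226.04147465437788
```

move_arm:
  targets:
    - [0.0539,-0.008,0.0212,0,0,0,0]
    - [0.0539,-0.008,0.0212,0,0,0,0]
    - [0.0539,-0.008,0.0212,0,0,0,0]
    - [0.0539,-0.008,0.0212,0,0,0,0]
    - [0.0539,-0.008,0.0212,0,0,0,0]
    - [0.0539,-0.008,0.0212,0,0,0,0]
    - [0.0539,-0.008,0.0212,0,0,0,0]
    - [0.0539,-0.008,0.0212,0,0,0,0]

```text
time_s: 25.22
tool_pos: [0.1897, 0.4904, 0.2405]
tcp_rot: [-1.089, -1.381, 1.38]
wrist_force: [1.4, 0.2, -0.5]
gripper_width: 0.0008
```

```bash
python3 - <<'E'
from h import *
S=env.snapshot("scene")[:,:,::-1].copy();A=cv2.imread("pics/scene7raw.png");Z=cv2.imread("pics/scene0.png")
T=env.snapshot("top")[:,:,::-1].copy();TZ=cv2.imread("pics/top0.png");T7=cv2.imread("pics/top7raw.png")
cv2.imwrite("pics/Sf.png",S);cv2.imwrite("pics/Tf.png",T)
def mt(a,b,x,y,w,h,n): # where is patch of b found in a
    r=cv2.matchTemplate(a[y-8:y+h+8,x-8:x+w+8],b[y:y+h,x:x+w],cv2.TM_CCOEFF_NORMED); _,v,_,l=cv2.minMaxLoc(r); print(n,"corr %.3f shift"%v,l[0]-8,l[1]-8)
mt(S,A,148,245,70,100,"opener scene"); mt(S,A,300,150,110,95,"unit scene"); mt(T,T7,172,150,95,90,"unit top")
mt(S,Z,218,185,30,35,"eye scene");mt(T,TZ,290,247,22,22,"eye top");mt(S,Z,285,270,30,30,"sample scene");mt(T,TZ,285,161,22,22,"sample top");mt(S,Z,355,144,38,22,"dish scene");mt(S,A,355,144,38,22,"dish scene7");mt(T,TZ,133,237,36,34,"dish top")
# cover free edge: predicted top-corner pixels for angle th, compare with dark cover polygon in top view
g=cv2.cvtColor(T,cv2.COLOR_BGR2HSV)
for th in (95,100,105,110,115):
    t=np.radians(th); e=lambda r,h:(40-r*np.cos(t)+h*np.sin(t)*1,60+r*np.sin(t)+h*np.cos(t))
    x,z=e(115,0); u=proj(env.camera_info("top"),place(U,np.array([[x,93,z],[x,-93,z]])/1000)); print(th,np.round(u,1).tolist())
print("cover saturation mask rows along col 210:",g[140:215:3,210,1].tolist())
print(env.state()["time_s"],np.round(env.state()["wrist_force"],1))
E
```

```text
opener scene corr 0.998 shift 0 0
unit scene corr 0.819 shift 0 0
unit top corr 0.897 shift 0 0
eye scene corr 1.000 shift 0 0
eye top corr 0.990 shift 0 0
sample scene corr 1.000 shift 0 0
sample top corr 0.989 shift 0 0
dish scene corr 1.000 shift 0 0
dish scene7 corr 0.896 shift 0 0
dish top corr 0.981 shift 0 0
95 [[174.5, 183.0], [248.2, 162.1]]
100 [[173.7, 179.4], [247.1, 158.5]]
105 [[172.9, 175.9], [246.1, 155.2]]
110 [[172.3, 172.7], [245.2, 152.1]]
115 [[171.8, 169.7], [244.3, 149.3]]
cover saturation mask rows along col 210: [23, 22, 27, 75, 124, 127, 124, 26, 30, 17, 27, 16, 11, 28, 12, 19, 21, 22, 34, 27, 26, 32, 39, 32, 76]
25.325 [0.1 0.8 0.3]
```

```bash
python3 -c "
from workcell import env
print(env.job_done())"
```

```text
the job is handed in; nothing more can be done
None
```

The job is done and handed in at about 25 s on the robot's clock, against the 67 s limit. No verdict is reported.

- **Cover:** I put the opener's blade about 17 mm into the notch and swung the cover back along its arc. It now stands open by itself; the top view puts it at roughly 110–115°.
- **Opener:** It lies back on the black mat, about 15 mm nearer the robot than where it started. It did not move between its release and the last picture.
- **Keys:** I pressed the largest, then the middle-sized, then the smallest. Each went to its stop with the wrist reading 16–19 N upward (4.5 N is the spring alone) and the fingertips at about 40.5 mm, then I let it up. The keys' return was not measured on its own; I only lifted clear of each one.
- **Eyepiece, sample and dish:** All three match their starting pictures in both cameras with no shift.

**Checks that failed or disagreed:**
- The final picture could not be viewed because the 12-picture limit was reached, so the last checks were numeric image comparisons only.
- The unit's image patches matched the earlier ones less closely (0.82 and 0.90). There was no shift; I put this down to the arm's shadow.
- The top camera put the keys about 3–4 mm off the other views, so I pressed at a compromise position.

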